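# Set out the casting kit on its outlined mats

## Task

Set out the casting kit: among the things on the open middle of the bench, between the vice and the clamp jig, put the small beige oil bottle, the funnel, the mould half and the syringe each on the rubber mat whose outline fits it, centred on the outline and lined up with it. Leave the bottle and the funnel standing as they stand now and the other two lying as they lie now, and leave the red knob-shaped casting and the dropper bottle with the red nozzle where they are.

Things in the scene. Friction and masses are not known exactly. Their poses are not given: they have to be found in the camera images.
- oil_bottle: closed round plastic bottle standing upright, beige with a white screw cap; body 50 mm across from the bench up to about 75 mm, shoulder up to 97 mm, cap 25 mm across, 115 mm high in all; 0.15 kg. Origin: centre of its underside, z up its axis.
- funnel: white plastic funnel standing upside down, wide rim (74 mm across) on the bench, spout up; the cone ends 34 mm above the bench, the spout above it, the part to grip, is 20 mm across at its foot and 17.6 mm at its end, 70 mm above the bench; 0.05 kg. Origin: centre of the rim on the bench, z up along the spout.
- mould_half: half of a two-part silicone mould, a flat blue-grey block 60 mm (its x) by 85 mm (its y) by 22 mm high (24 mm over the round detail on its top face); 0.12 kg. Origin: centre of its underside, z up. On its mat it lies with its y along the mat's y, either way round.
- syringe: white, ribbed plastic syringe lying flat, 128 mm long along its y: barrel 23 mm thick from y = -48 to +26 mm with its axis 12 mm above the bench, thin nozzle at the -y end, flange 36 mm wide and 24 mm high at y = +25 mm, then a plunger rod with a blue end at +64 mm; 0.03 kg. Origin: on the bench under the barrel, at mid-length of the syringe, z up. The flange keeps it from rolling. On its mat it lies flat with its y along the mat's y, either way round.
- mat_small_round: dark rubber mat, 80 x 80 x 5 mm, with a white outline round a grey disc 56 mm across. The outline is 3 mm larger all round than the thing it fits. Fixed to the bench. Origin: centre of its underside, which is also the centre of the outline; the top face is 5 mm above it.
- mat_large_round: dark rubber mat, 96 x 96 x 5 mm, with a white outline round a grey disc 80 mm across. The outline is 3 mm larger all round than the thing it fits. Fixed to the bench. Origin: centre of its underside, which is also the centre of the outline; the top face is 5 mm above it.
- mat_oblong: dark rubber mat, 85 x 110 x 5 mm (x by y), with a white outline round a grey oblong 66 mm (x) by 91 mm (y). The outline is 3 mm larger all round than the thing it fits. Fixed to the bench. Origin: centre of its underside, which is also the centre of the outline; the top face is 5 mm above it.
- mat_strip: dark rubber mat, 60 x 152 x 5 mm (x by y), with a white outline round a grey round-ended strip 42 mm wide (x) and 134 mm long (y). The outline is 3 mm larger all round than the thing it fits. Fixed to the bench. Origin: centre of its underside, which is also the centre of the outline; the top face is 5 mm above it.
- casting: bystander: red knob-shaped cast part, round base 55 mm across, narrow neck and small round head, 44 mm high, standing loose among the work; not to be moved. Origin: centre of its underside.
- dropper: bystander: slim white dropper bottle with a red pointed nozzle, 42 mm across, 135 mm high, standing loose among the work; not to be moved. Origin: centre of its underside.
Mind the look-alikes: they are no part of the job. What is shaped like the oil_bottle but blue or purple is not meant.

How it is judged:
At the end, for the whole second after the job is handed in: Each of the four things rests on its own matching mat, right way up within 0.2 rad, its origin within 12 mm (sideways) of the outline's centre; mould half and syringe are in line with their outlines within 0.2 rad, either way round; all released and at rest (horizontal distance between oil_bottle and mat_small_round below 0.012 m and z of oil_bottle in the frame of mat_small_round between 0.002 and 0.01 m and angle between each of oil_bottle, funnel, mould_half, syringe's own z axis and vertical below 0.2 rad and linear speed of each of oil_bottle, funnel, mould_half, syringe below 0.02 m/s and angular speed of each of oil_bottle, funnel, mould_half, syringe below 0.2 rad/s and horizontal distance between funnel and mat_large_round below 0.012 m and z of funnel in the frame of mat_large_round between 0.002 and 0.01 m and horizontal distance between mould_half and mat_oblong below 0.012 m and z of mould_half in the frame of mat_oblong between 0.002 and 0.01 m and angle between the y axis of mould_half and the y axis of mat_oblong, either way round below 0.2 rad and horizontal distance between syringe and mat_strip below 0.012 m and z of syringe in the frame of mat_strip between 0.002 and 0.01 m and angle between the y axis of syringe and the y axis of mat_strip, either way round below 0.2 rad); the robot touches nothing.
It fails at once if the red casting is shifted by more than 30 mm or knocked over (distance of casting from where it was at the start of the episode above 0.03 m or angle between casting's own z axis and vertical above 0.5 rad).
It fails at once if the dropper bottle is shifted by more than 30 mm or knocked over (distance of dropper from where it was at the start of the episode above 0.03 m or angle between dropper's own z axis and vertical above 0.5 rad).
It also fails if it takes over 122 s, if anything falls off the work surface, if the arm or the gripper's body presses on something with over 40 N, if the wrist force passes 120 N, or if a joint passes its speed limit or range.

## Robot

A 6-joint arm with a two-finger parallel gripper is mounted at the origin on a cart in front of the work surface, level with it; the furniture and walls round the work are solid. World frame = base frame: x ahead of the robot, y to its left, z up, the work surface at z = 0. Lengths are in m, angles in rad, forces in N, time in s.
With the tool pointing down it reaches from about 0.375 to 0.9 m from the base axis. Payload 3.1 kg.
Tool frame: the origin (TCP) lies midway between the tips of the shut fingers; the grasp point (between the pads) lies 19 mm behind it (pinch_z is the distance from the TCP to the grasp point, in m); y points along the fingers, z is the direction in which the jaws open and shut, and the axes are right-handed (so a half turn about y gives the same grasp; the last joint's range is limited). The gripper opens to 87 mm and grips with 3 to 60 N. Pads are 19 mm wide; open, the fingers measure 117 mm over their backs; the gripper's body (75 mm by 190 mm) begins 51 mm behind the grasp point.
Start: joints at [1.119, 0.527, 1.433, -0, 1.181, -0.178], TCP at [0.169, 0.602, 0.223] pointing down, gripper open.
Joint ranges: [-3.08, 3.08], [-0.75, 2.2], [0.22, 2.44], [-1.43, 4.57], [0, 2.65], [-2.85, 2.85]. Speed limits (rad/s): [2.79, 2.79, 3.14, 3.14, 3.14, 3.14].

## Interface

Orientations are given as a unit quaternion [x, y, z, w].
In Python, from rig import * gives the robot as it stands.
- The arm moves only by the tool drive_tool, never from a script. Its argument "plan" is a list of rows, each a list of 7 numbers: the shift along the tool's x, y, z in mm, then the turn, a rotation vector about the tool's x, y, z in degrees, then the finger opening in mm, from 0 to 87. A call has 1 to 10 rows; each row is the pose to reach, as a shift and turn from the pose commanded when the call began, along the tool's axes at that moment; what a row does not reach only later rows make up. A row lasts 1/10 s, in which the tool goes at most 50 mm and 8.59 degrees, less where a joint would pass 70% of its speed; a pose out of reach is approached as far as the arm can. A call with a gripper value outside its range is refused whole. The fingers move at their own pace and stop on an object; "newtons" is the grip in N (left out, the last holds). Time passes only in rows, so rows that repeat a pose let the fingers close. It gives the time, the measured TCP pose, the force and the opening at its end, in the units of the state.
- get_obs(): the state, without advancing time (a new reading comes with each control period).
- camera(name): name is "scene" or "top"; returns the picture (420x560x3 uint8, blue, green, red); there is no depth.
- get_calibration(name): a dict with "fx", "fy", "cx", "cy" (pixels), "origin" and "rotation" of the camera in the world. Camera axes: x right, y down, z forward; pixel columns grow to the right and rows downward; lengths in m; the calibration is good to about 2 mm. A picture is of the moment at which its call begins. get_calibration takes no time and is no camera call.
- hand_in(): hands the job in, once; it reports no verdict.
Trained networks look in the newest picture that a camera, given by its name, has taken for a name from the list of things; names that differ only in an ending like _2 or _b are one class to them, and where a whole thing is asked for, a point or a joint stands for the part that bears it (a point fixed in the world has none). Each returns a list of dicts, best first, with "conf" (0 to 1); they miss things now and then, are a little off and sometimes report something else, mostly with a low value. They report only what shows in the picture. A call takes as long as a camera call. They do not tell look-alikes from the thing itself.
- spot_in(camera, target): "location" ([column, row] in pixels, amid what is visible of it).
- mark_of(camera, target): "location" ([column, row] in pixels: a listed point, or the origin of a listed thing).
The state is a dict: "time": time; "q": joint angles; "joint_velocities": joint speeds; "joint_torque": joint torques, N m; "position": TCP position; "tool_rot": TCP orientation; "ft_force": force on the tool from outside, world axes, zero at the start; "moment": the same for the moment, N m; "grip_width": finger opening in m.
Only numpy, scipy, OpenCV 4.12 (cv2) and the standard library are available. Lean on these libraries where they do the work, as an engineer would, in place of code of your own. Each camera call takes 0.05 s, during which the arm holds its last target. There are 200 camera calls.

## Working session

There is one attempt and no reset: what is moved stays moved. The work goes in short steps, Python scripts to look and compute and a tool call to move; the robot and the scene stay as the last step left them, time stands still between calls to the robot, and variables do not carry over. Pictures are saved under pics/ and viewed, about 12 in all and at most 16, crops included, and the job is handed in when it is done.

Besides the shell and the picture viewer there is one more tool, called after ">>>" as name([rows], argument=value, ...), one row to a line, values as JSON. drive_tool: Moves the arm, as the interface text tells. Its arguments: {"type":"object","properties":{"plan":{"type":"array","items":{"type":"array","items":{"type":"number"}}},"newtons":{"type":"number"}},"required":["plan"]}

```bash
mkdir -p pics; python3 - <<'E'
from rig import *
import cv2
for c in("scene","top"):
    cv2.imwrite(f"pics/{c}0.png",camera(c)); k=get_calibration(c); print(c,{a:(v if isinstance(v,float) else [v]) for a,v in k.items()})
    for t in "oil_bottle funnel mould_half syringe mat_small_round mat_large_round mat_oblong mat_strip casting dropper".split():
        print(t,[(d["location"],round(d["conf"],2)) for d in mark_of(c,t)[:3]])
print(get_obs())
E
```

```text
scene {'fx': 468.13196477296265, 'fy': 468.13196477296265, 'cx': 277.99544725577374, 'cy': 206.48179281589228, 'origin': [array([-0.03964925, -1.12874971,  0.57069971])], 'rotation': [array([ 0.81669194, -0.19333803,  0.13425535, -0.52688726])]}
oil_bottle [([380.4, 266.9], 0.97), ([268.9, 258.5], 0.94), ([420.2, 290.0], 0.92)]
funnel [([292.8, 221.8], 0.86)]
mould_half [([252.7, 229.3], 0.68)]
syringe [([197.9, 175.2], 0.46)]
mat_small_round [([227.3, 169.4], 0.55)]
mat_large_round [([272.8, 200.7], 0.68), ([226.4, 169.4], 0.27)]
mat_oblong [([247.0, 186.7], 0.64)]
mat_strip [([235.9, 207.5], 0.83), ([230.4, 167.9], 0.5)]
casting [([314.6, 248.9], 0.77), ([251.2, 228.7], 0.39)]
dropper []
top {'fx': 510.1767712512564, 'fy': 510.1767712512564, 'cx': 288.92652908104236, 'cy': 209.73372961205084, 'origin': [array([ 0.22209503, -0.05075119,  1.44217086])], 'rotation': [array([-0.67892022,  0.72680966, -0.07685096,  0.07006413])]}
oil_bottle [([363.6, 252.2], 0.86), ([439.5, 167.6], 0.81), ([397.8, 176.3], 0.71)]
funnel [([300.9, 206.4], 0.6), ([305.5, 249.9], 0.39)]
mould_half [([305.9,
[... 303 characters left out ...]
2.6], 0.7), ([136.1, 216.8], 0.34)]
{'time': 1.1, 'q': array([ 1.11851768e+00,  5.27502646e-01,  1.43271336e+00, -1.13526703e-05,
        1.18143691e+00, -1.78471711e-01]), 'joint_velocities': array([-0.00058912, -0.0008966 ,  0.00152889,  0.00031136,  0.00032559,
        0.00115278]), 'joint_torque': array([-4.94700089e-04, -4.40027654e+01, -1.76986724e+01,  6.31447532e-02,
        5.04367682e-02, -1.86372432e-05]), 'position': array([0.16893824, 0.60169142, 0.22254251]), 'tool_rot': array([ 0.70051224, -0.09650483,  0.09649867, -0.70046943]), 'ft_force': array([-0.88298528,  0.66010796, -0.2546705 ]), 'moment': array([0.02606044, 0.04864591, 0.05505041]), 'grip_width': 0.08713374090933405}
```

```bash
python3 - <<'E'
import cv2
a=cv2.imread("pics/top0.png")[130:320,80:480]; cv2.imwrite("pics/top0c.png",cv2.resize(a,None,fx=2,fy=2,interpolation=cv2.INTER_CUBIC))
a=cv2.imread("pics/scene0.png")[100:350,150:480]; cv2.imwrite("pics/scene0c.png",cv2.resize(a,None,fx=2.4,fy=2.4,interpolation=cv2.INTER_CUBIC))
E
```

```text
(no output)
```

View pics/top0c.png

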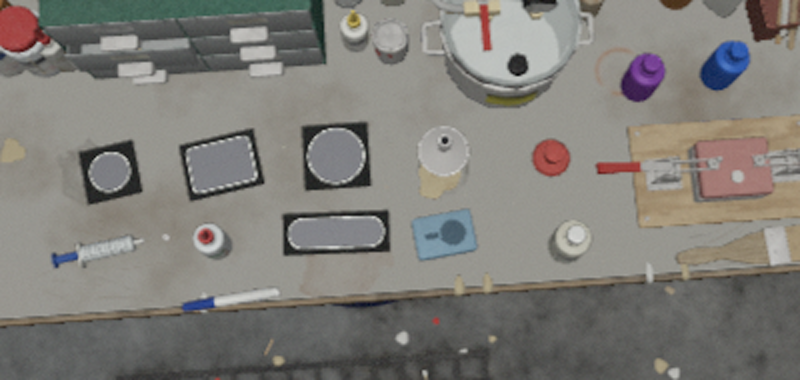

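View pics/scene0c.png

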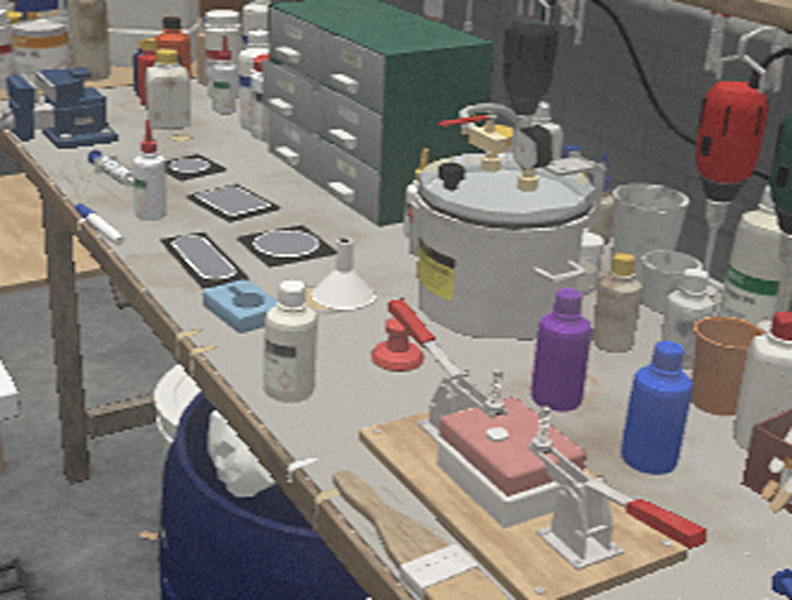

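View pics/top0.png

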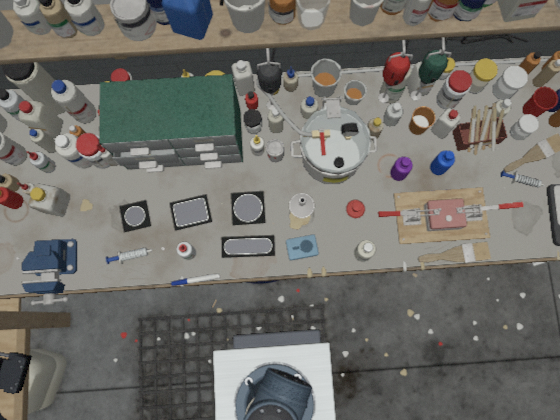

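```bash
cat > h.py <<'E'
from rig import *
import cv2, numpy as np
from scipy.spatial.transform import Rotation as R
def proj(c,P):
    k=get_calibration(c); p=R.from_quat(k["rotation"]).inv().apply(np.atleast_2d(P)-k["origin"])
    return np.c_[k["fx"]*p[:,0]/p[:,2]+k["cx"],k["fy"]*p[:,1]/p[:,2]+k["cy"]]
def ray(c,uv,z):
    k=get_calibration(c); uv=np.atleast_2d(np.asarray(uv,float))
    d=R.from_quat(k["rotation"]).apply(np.c_[(uv[:,0]-k["cx"])/k["fx"],(uv[:,1]-k["cy"])/k["fy"],np.ones(len(uv))])
    return k["origin"]+d*((z-k["origin"][2])/d[:,2])[:,None]
def ortho(c,img,z,cx,cy,half=80,s=2):
    """image, up=+x, left=+y, s px per mm, half in mm"""
    n=2*half*s; q=np.array([[cx+half/1e3,cy+half/1e3,z],[cx+half/1e3,cy-half/1e3,z],[cx-half/1e3,cy-half/1e3,z],[cx-half/1e3,cy+half/1e3,z]])
    H=cv2.getPerspectiveTransform(np.float32([[0,0],[n,0],[n,n],[0,n]]),np.float32(proj(c,q)+.0))
    return cv2.warpPerspective(img,H,(n,n),flags=cv2.INTER_CUBIC|cv2.WARP_INVERSE_MAP)
E
python3 - <<'E'
from h import *
t=cv2.imread("pics/top0.png"); 
L=dict(small=((133.6,215.3),.005),oblong=((190.2,212.2),.005),large=((247.5,207.5),.005),strip=((248,246),.005),mould=((302,247),.022),syr=((130,256),.012),funnel=((301,206),0),bottle=((367,250),.115),casting=((355,208),.02),dropper=((184.5,249),.135))
tiles=[]
for n,(uv,z) in L.items():
    p=ray("top",uv,z)[0]; c=np.round(p[:2],2); print(n,p.round(3))
    im=ortho("top",t,z,*c,half=90)
    hsv=cv2.cvtColor(im,cv2.COLOR_BGR2HSV)
    if n in("small","oblong","large","strip"): m=hsv[...,2]<70
    elif n=="mould": m=(hsv[...,1]>70)&(abs(hsv[...,0].astype(int)-105)<20)
    else: m=None
    if m is not None:
        cs,_=cv2.findContours(m.astype(np.uint8),cv2.RETR_EXTERNAL,cv2.CHAIN_APPROX_NONE)
        k=min((k for k in cs if cv2.contourArea(k)>5000),key=lambda k:np.linalg.norm(np.array(cv2.minAreaRect(k)[0])-180))
        r=cv2.minAreaRect(k); b=cv2.boxPoints(r); w=np.c_[c[0]+(180-b[:,1])/2e3,c[1]+(180-b[:,0])/2e3]
        e=w[1]-w[0]; f=w[2]-w[1]; l=e if np.hypot(*e)>np.hypot(*f) else f
        print("   centre",w.mean(0).round(4),"sides",np.hypot(*e).round(4),np.hypot(*f).round(4),"long axis yaw from +y deg",(np.degrees(np.arctan2(-l[0],l[1]))+90)%180-90)
        cv2.drawContours(im,[b.astype(int)],0,(0,255,255),1)
    cv2.drawMarker(im,(180,180),(0,0,255),0,20,1)
    cv2.putText(im,f"{n} {c[0]:.2f},{c[1]:.2f}",(3,14),0,.5,(0,0,255),1)
    if m is None or n=="mould": tiles.append(cv2.resize(im,(266,266)))
cv2.imwrite("pics/tiles.png",np.vstack([np.hstack(tiles[:3]),np.hstack(tiles[3:6])]))
E
```

```text
small [0.539 0.371 0.005]
   centre [0.5376 0.3676] sides 0.0781 0.0784 long axis yaw from +y deg -80.09581670185315
oblong [0.537 0.209 0.005]
   centre [0.5375 0.208 ] sides 0.1077 0.083 long axis yaw from +y deg 9.710563649081166
large [0.54  0.044 0.005]
   centre [0.5393 0.0433] sides 0.0935 0.0935 long axis yaw from +y deg -90.0
strip [0.428 0.048 0.005]
   centre [0.4282 0.0488] sides 0.0579 0.1492 long axis yaw from +y deg -1.8087389235323599
mould [ 0.412 -0.104  0.022]Traceback (most recent call last):
  File "<stdin>", line 14, in <module>
ValueError: min() iterable argument is empty
```

```bash
python3 - <<'E'
from h import *
t=cv2.imread("pics/top0.png"); 
L=dict(mould=((302,247),.022),syr=((130,256),.012),funnel=((301,206),0),bottle=((367,250),.115),casting=((355,208),.02),dropper=((184.5,249),.135))
tiles=[]
for n,(uv,z) in L.items():
    p=ray("top",uv,z)[0]; c=np.round(p[:2],2); print(n,p.round(3))
    im=ortho("top",t,z,*c,half=90)
    hsv=cv2.cvtColor(im,cv2.COLOR_BGR2HSV)
    if n=="mould":
        print(hsv[150:210:30,120:240:30].reshape(-1,3).tolist())
        m=(hsv[...,1]>60)&(abs(hsv[...,0].astype(int)-103)<20)
        k=max(cv2.findContours(m.astype(np.uint8),0,1)[0],key=cv2.contourArea)
        r=cv2.minAreaRect(k); b=cv2.boxPoints(r); w=np.c_[c[0]+(180-b[:,1])/2e3,c[1]+(180-b[:,0])/2e3]
        e=w[1]-w[0]; f=w[2]-w[1]; l=e if np.hypot(*e)>np.hypot(*f) else f
        print("   centre",w.mean(0).round(4),"sides",np.hypot(*e).round(4),np.hypot(*f).round(4),"yaw",(np.degrees(np.arctan2(-l[0],l[1]))+90)%180-90)
        cv2.drawContours(im,[b.astype(int)],0,(0,255,255),1)
    cv2.drawMarker(im,(180,180),(0,0,255),0,20,1)
    cv2.putText(im,f"{n} {c[0]:.2f},{c[1]:.2f}",(3,14),0,.5,(0,0,255),1)
    tiles.append(cv2.resize(im,(266,266)))
cv2.imwrite("pics/tiles.png",np.vstack([np.hstack(tiles[:3]),np.hstack(tiles[3:6])]))
E
```

```text
mould [ 0.412 -0.104  0.022]
[[100, 64, 164], [101, 66, 162], [100, 69, 145], [101, 78, 104], [100, 63, 166], [101, 77, 112], [100, 73, 130], [101, 82, 106]]
   centre [ 0.4123 -0.1035] sides 0.0811 0.0577 yaw 6.96826538704164
syr [0.421 0.38  0.012]
funnel [ 0.535 -0.111  0.   ]
bottle [ 0.381 -0.27   0.115]
casting [ 0.514 -0.263  0.02 ]
dropper [0.413 0.203 0.135]
```

View pics/tiles.png

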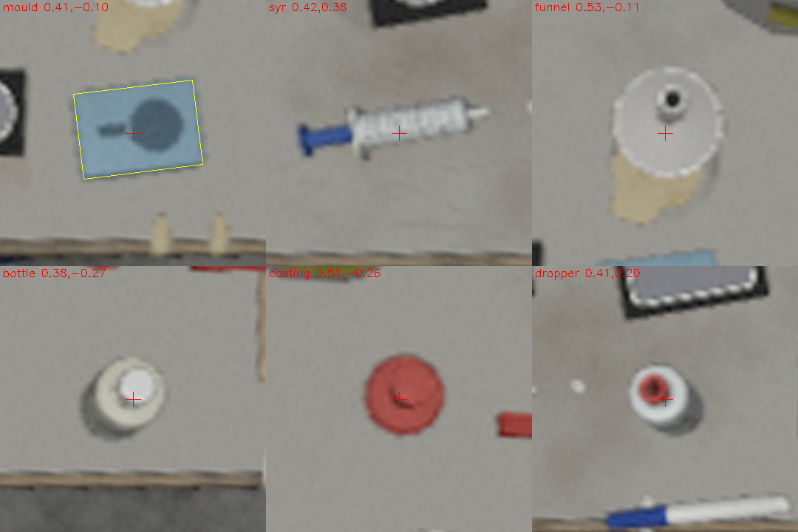

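```bash
cat >> h.py <<'E'
def go(*targets):
    """targets (x,y,z,yawdeg of jaw axis mod 180[,'stay' extra]) -> rows rel. to now"""
    o=get_obs(); R0=R.from_quat(o["tool_rot"]); zc=R0.as_matrix()[:,2]; cur=np.degrees(np.arctan2(zc[1],zc[0]))
    print("t",round(o["time"],2),"pos",o["position"].round(4),"yaw",cur.round(1),"q6",o["q"][5].round(2),"w",round(o["grip_width"]*1e3,1),"F",o["ft_force"].round(1))
    for x,y,z,yaw in targets:
        yaw=cur+(yaw-cur+90)%180-90; a=np.radians(yaw)
        M=np.array([[0,0,-1],[np.cos(a),np.sin(a),0]]); Y,Z=M; Rt=R.from_matrix(np.c_[np.cross(Y,Z),Y,Z])
        print(" ->",(R0.inv().apply(np.array([x,y,z])-o["position"])*1e3).round(0),np.degrees((R0.inv()*Rt).as_rotvec()).round(1))
E
python3 - <<'E'
from h import *
go((.4254,.383,.12,8.4),(.4254,.383,.005,8.4))
for n,uv in dict(lowhandle_obl=(172,168),).items(): pass
# check: project estimated points to the scene camera
P=dict(bottlecap=(.3895,-.2727,.115),funneltip=(.5374,-.112,.07),droptip=(.419,.207,.135),cast=(.514,-.263,.044),syrN=(.4254+.0093,.383-.0633,.012),syrP=(.4254-.0093,.383+.0633,.012),mould=(.4123,-.1035,.022),strip=(.4282,.0488,.005),obl=(.5375,.208,.005),small=(.5376,.3676,.005),large=(.5393,.0433,.005))
im=cv2.imread("pics/scene0.png")
for p in P.values():
    u=proj("scene",p)[0]; cv2.drawMarker(im,(int(round(u[0]*1)),int(round(u[1]))),(0,255,255),0,5,1)
cv2.imwrite("pics/scchk.png",cv2.resize(im[120:300,170:340],None,fx=4,fy=3.3,interpolation=cv2.INTER_NEAREST))
E
```

```text
t 1.1 pos [0.1689 0.6017 0.2225] yaw 74.3 q6 -0.18 w 87.1 F [-0.9  0.7 -0.3]
 -> [ 306.  103. -141.] [ 0.  65.9  0. ]
 -> [ 306.  218. -141.] [ 0.  65.9  0. ]
```

View pics/scchk.png

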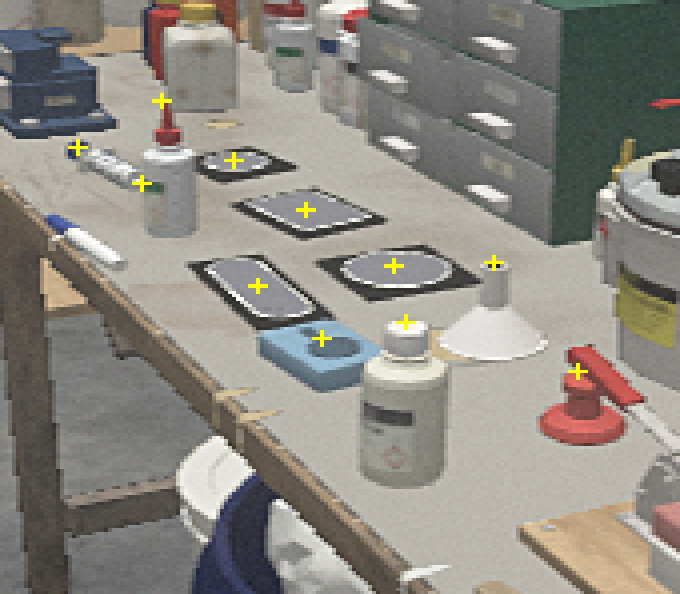

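>>> drive_tool([
  [306, 60, -141, 0, 65.9, 0, 50],
  [306, 60, -141, 0, 65.9, 0, 50],
  [306, 60, -141, 0, 65.9, 0, 50],
  [306, 60, -141, 0, 65.9, 0, 50],
  [306, 60, -141, 0, 65.9, 0, 50],
  [306, 60, -141, 0, 65.9, 0, 50],
  [306, 60, -141, 0, 65.9, 0, 50],
  [306, 60, -141, 0, 65.9, 0, 50],
  [306, 100, -141, 0, 65.9, 0, 50],
  [306, 130, -141, 0, 65.9, 0, 50],
], newtons=12)

```text
time: 2.1
position: [0.4265, 0.3829, 0.092]
tool_rot: [-0.534, 0.462, -0.463, 0.536]
ft_force: [-0.1, -0.5, 0.3]
grip_width: 0.0501
```

```bash
python3 - <<'E'
from h import *
go((.4254,.383,.005,8.4))
E
```

```text
t 2.1 pos [0.4265 0.3829 0.092 ] yaw 8.3 q6 0.39 w 50.1 F [-0.1 -0.5  0.3]
 -> [-0. 87. -1.] [-0.1 -0.1 -0. ]
```

>>> drive_tool([
  [0, 35, -1, 0, 0, 0, 50],
  [0, 65, -1, 0, 0, 0, 50],
  [0, 86, -1, 0, 0, 0, 50],
  [0, 86, -1, 0, 0, 0, 50],
  [0, 86, -1, 0, 0, 0, 20],
  [0, 86, -1, 0, 0, 0, 10],
  [0, 86, -1, 0, 0, 0, 10],
  [0, 86, -1, 0, 0, 0, 10],
  [0, 86, -1, 0, 0, 0, 10],
  [0, 86, -1, 0, 0, 0, 10],
], newtons=12)

```text
time: 3.1
position: [0.425, 0.3834, 0.0075]
tool_rot: [-0.535, 0.462, -0.462, 0.536]
ft_force: [-1.0, -0.3, 5.4]
grip_width: 0.0222
```

```bash
python3 - <<'E'
from h import *
cv2.imwrite("pics/s1.png",cv2.resize(camera("scene")[120:220,130:260],None,fx=4,fy=4))
go((.4254,.383,.175,8.4),(.4282,.0488,.175,-1.8),(.4282,.0488,.012,-1.8))
E
```

```text
t 3.15 pos [0.425  0.3835 0.0076] yaw 8.4 q6 0.39 w 22.7 F [ 0.3 -1.1  6.1]
 -> [   0. -167.    1.] [-0.1  0.  -0. ]
 -> [ 331. -168.  -46.] [-0.1 10.2 -0. ]
 -> [332.  -5. -46.] [-0.1 10.2 -0. ]
```

View pics/s1.png

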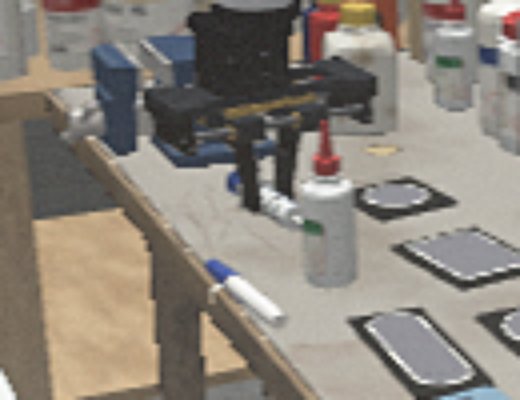

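>>> drive_tool([
  [0, -20, 0, 0, 0, 0, 10],
  [0, -60, 0, 0, 0, 0, 10],
  [0, -100, 0, 0, 0, 0, 10],
  [0, -140, 0, 0, 0, 0, 10],
  [0, -180, 0, 0, 0, 0, 10],
  [20, -185, -3, 0, 1, 0, 10],
  [60, -185, -9, 0, 2, 0, 10],
  [100, -185, -14, 0, 4, 0, 10],
  [140, -185, -20, 0, 5, 0, 10],
  [180, -185, -25, 0, 6, 0, 10],
])

```text
time: 4.15
position: [0.4253, 0.1999, 0.1915]
tool_rot: [0.511, -0.489, 0.489, -0.51]
ft_force: [0.7, 0.4, -0.1]
grip_width: 0.0225
```

>>> drive_tool([
  [40, 0, -2, 0, 2, 0, 10],
  [80, 0, -4, 0, 3, 0, 10],
  [120, 0, -8, 0, 4, 0, 10],
  [150, 0, -12, 0, 4.2, 0, 10],
  [155, 0, -14, 0, 4.2, 0, 10],
  [155, 40, -14, 0, 4.2, 0, 10],
  [155, 80, -14, 0, 4.2, 0, 10],
  [155, 120, -14, 0, 4.2, 0, 10],
  [155, 120, -14, 0, 4.2, 0, 10],
])

```text
time: 5.05
position: [0.4148, 0.047, 0.0673]
tool_rot: [-0.495, 0.511, -0.504, 0.49]
ft_force: [-0.3, 1.1, 0.2]
grip_width: 0.0221
```

```bash
python3 - <<'E'
from h import *
im=camera("top");cv2.imwrite("pics/t1.png",im)
cv2.imwrite("pics/s2.png",cv2.resize(camera("scene")[130:280,180:330],None,fx=4,fy=4))
go((.4282,.0488,.0135,-1.8),(.4282,.0488,.0122,-1.8))
E
```

```text
t 5.15 pos [0.418  0.0466 0.0714] yaw -1.7 q6 -0.13 w 22.3 F [ 0.7 -0.6  0.6]
 -> [-3. 58. 10.] [ 0.1  0.1 -0. ]
 -> [-3. 59. 10.] [ 0.1  0.1 -0. ]
```

View pics/s2.png

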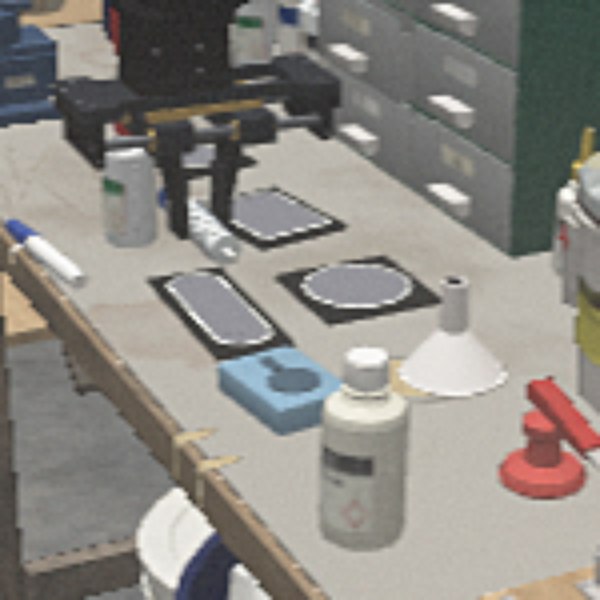

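>>> drive_tool([
  [-3, 10, 10, 0, 0, 0, 10],
  [-3, 20, 10, 0, 0, 0, 10],
  [-3, 35, 10, 0, 0, 0, 10],
  [-3, 48, 10, 0, 0, 0, 10],
  [-3, 55, 10, 0, 0, 0, 10],
  [-3, 58, 10, 0, 0, 0, 10],
  [-3, 58, 10, 0, 0, 0, 10],
  [-3, 58, 10, 0, 0, 0, 10],
])

```text
time: 5.95
position: [0.4291, 0.0486, 0.014]
tool_rot: [0.492, -0.507, 0.508, -0.492]
ft_force: [-0.3, 0.6, -1.1]
grip_width: 0.0228
```

```bash
python3 - <<'E'
from h import *
go((.4282,.0488,.0135,-1.8))
E
```

```text
t 5.95 pos [0.4291 0.0486 0.014 ] yaw -1.8 q6 -0.12 w 22.8 F [-0.3  0.6 -1.1]
 -> [-0.  0. -1.] [-0.1  0.   0. ]
```

>>> drive_tool([
  [0, 1, -1, 0, 0, 0, 10],
  [0, 1, -1, 0, 0, 0, 26],
  [0, 1, -1, 0, 0, 0, 32],
  [0, 1, -1, 0, 0, 0, 45],
  [0, 0, -1, 0, 0, 0, 45],
  [0, -20, -1, 0, 0, 0, 45],
  [0, -60, -1, 0, 0, 0, 45],
  [0, -105, -1, 0, 0, 0, 45],
  [0, -150, -1, 0, 0, 0, 45],
  [0, -150, -1, 0, 0, 0, 45],
])

```text
time: 6.95
position: [0.4313, 0.0483, 0.1686]
tool_rot: [0.49, -0.504, 0.511, -0.495]
ft_force: [1.2, -0.3, -0.2]
grip_width: 0.0449
```

```bash
python3 - <<'E'
from h import *
go((.5374,-.112,.13,90),(.5374,-.112,.04,90))
E
```

```text
t 6.95 pos [0.4313 0.0483 0.1686] yaw -1.8 q6 -0.12 w 44.9 F [ 1.2 -0.3 -0.2]
 -> [157.  40. 111.] [-0.6 88.2 -0.5]
 -> [157. 130. 109.] [-0.6 88.2 -0.5]
```

>>> drive_tool([
  [157, 0, 110, 0, 88.2, 0, 45],
  [157, 0, 110, 0, 88.2, 0, 45],
  [157, 0, 110, 0, 88.2, 0, 45],
  [157, 0, 110, 0, 88.2, 0, 45],
  [157, 0, 110, 0, 88.2, 0, 45],
  [157, 0, 110, 0, 88.2, 0, 45],
  [157, 0, 110, 0, 88.2, 0, 45],
  [157, 0, 110, 0, 88.2, 0, 45],
  [157, 0, 110, 0, 88.2, 0, 45],
  [157, 0, 110, 0, 88.2, 0, 45],
])

```text
time: 7.95
position: [0.5319, -0.1115, 0.1626]
tool_rot: [-0.012, 0.707, -0.707, 0.011]
ft_force: [0.0, 0.3, 0.6]
grip_width: 0.0453
```

>>> drive_tool([
  [0, 0, 0, 0, 2.5, 0, 45],
  [0, 0, 0, 0, 2.5, 0, 45],
  [0, 30, 0, 0, 2.5, 0, 45],
  [0, 50, 0, 0, 2.5, 0, 45],
])

```text
time: 8.35
position: [0.5322, -0.1115, 0.1124]
tool_rot: [0.001, 0.707, -0.707, -0.001]
ft_force: [0.3, 0.8, -0.2]
grip_width: 0.0454
```

```bash
python3 - <<'E'
from h import *
im=camera("scene");cv2.imwrite("pics/s3.png",cv2.resize(im[110:290,190:380],None,fx=4,fy=3.3))
go((.5374,-.112,.13,90),(.5374,-.112,.04,90))
E
```

```text
t 8.4 pos [ 0.53   -0.1107  0.1094] yaw -90.2 q6 1.16 w 45.1 F [-0.9  0.3 -1.3]
 -> [ -7. -21.   1.] [ 0.2 -0.2  0.4]
 -> [-8. 69.  1.] [ 0.2 -0.2  0.4]
```

View pics/s3.png

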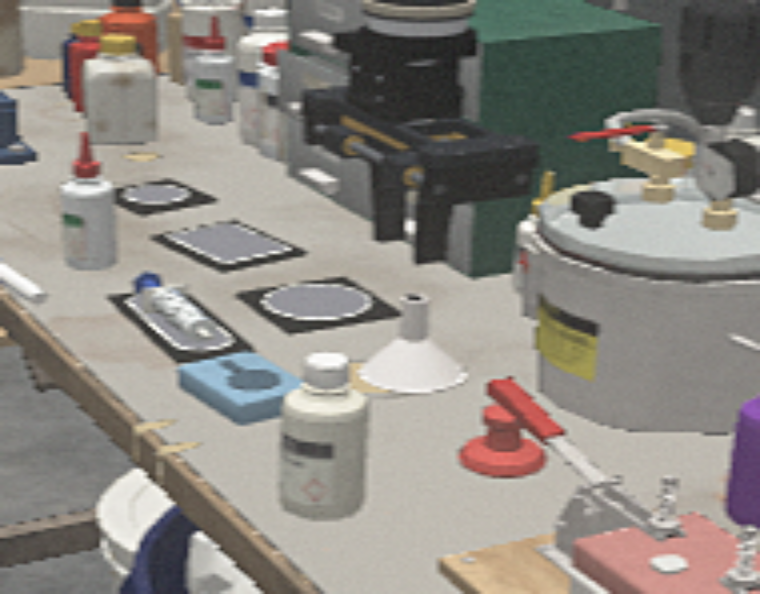

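>>> drive_tool([
  [-7, 0, 1, 0, 0, 0, 45],
  [-7, 20, 1, 0, 0, 0, 45],
  [-7, 45, 1, 0, 0, 0, 45],
  [-7, 69, 1, 0, 0, 0, 45],
  [-7, 69, 1, 0, 0, 0, 30],
  [-7, 69, 1, 0, 0, 0, 8],
  [-7, 69, 1, 0, 0, 0, 8],
  [-7, 69, 1, 0, 0, 0, 8],
  [-7, 69, 1, 0, 0, 0, 8],
], newtons=12)

```text
time: 9.3
position: [0.5408, -0.1131, 0.046]
tool_rot: [-0.002, -0.707, 0.708, 0.0]
ft_force: [-0.0, 0.7, 4.6]
grip_width: 0.0182
```

```bash
python3 - <<'E'
from h import *
go((.5393,.0433,.12,90),(.5393,.0433,.047,90))
E
```

```text
t 9.3 pos [ 0.5408 -0.1131  0.046 ] yaw -90.2 q6 1.17 w 18.2 F [-0.   0.7  4.6]
 -> [   2.  -74. -156.] [-0.1 -0.2 -0.2]
 -> [   2.   -1. -156.] [-0.1 -0.2 -0.2]
```

>>> drive_tool([
  [0, -20, 0, 0, 0, 0, 8],
  [0, -50, 0, 0, 0, 0, 8],
  [0, -60, -30, 0, 0, 0, 8],
  [0, -60, -70, 0, 0, 0, 8],
  [1, -60, -110, 0, 0, 0, 8],
  [2, -60, -145, 0, 0, 0, 8],
  [2, -60, -156, 0, 0, 0, 8],
  [2, -50, -156, 0, 0, 0, 8],
  [2, -40, -156, 0, 0, 0, 8],
  [2, -40, -156, 0, 0, 0, 8],
])

```text
time: 10.3
position: [0.5373, 0.0419, 0.0827]
tool_rot: [0.001, 0.707, -0.707, -0.003]
ft_force: [0.2, -0.4, -0.5]
grip_width: 0.018
```

```bash
python3 - <<'E'
from h import *
im=camera("scene");cv2.imwrite("pics/s4.png",cv2.resize(im[110:290,190:380],None,fx=4,fy=3.3))
go((.5393,.0433,.12,90),(.5393,.0433,.051,90))
E
```

```text
t 10.35 pos [0.5377 0.0419 0.0833] yaw -90.3 q6 1.45 w 18.3 F [-0.5 -0.3 -0.6]
 -> [ -2. -37.  -1.] [ 0.  -0.3  0.2]
 -> [-2. 32. -1.] [ 0.  -0.3  0.2]
```

View pics/s4.png

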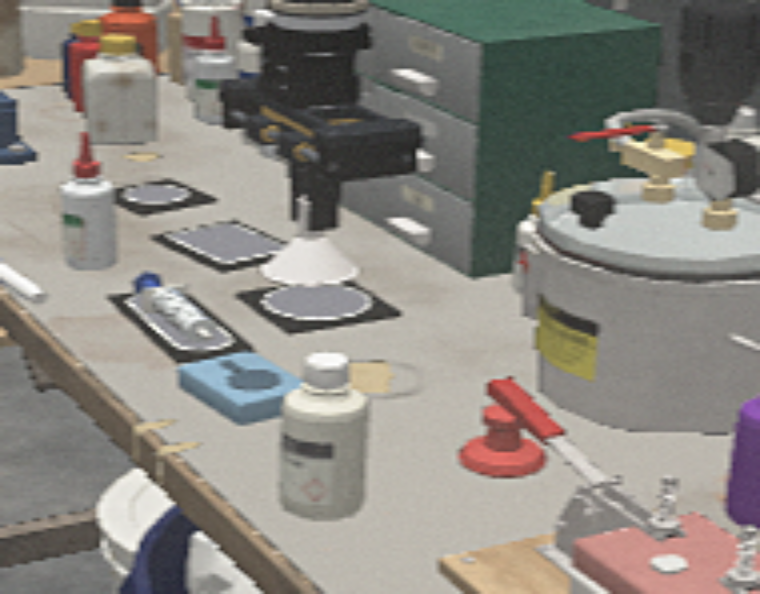

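>>> drive_tool([
  [-3, 10, -1, 0, 0, 0, 8],
  [-3, 20, -1, 0, 0, 0, 8],
  [-3, 27, -1, 0, 0, 0, 8],
  [-3, 31, -1, 0, 0, 0, 8],
  [-3, 32, -1, 0, 0, 0, 8],
  [-3, 33, -1, 0, 0, 0, 8],
  [-3, 33, -1, 0, 0, 0, 8],
])

```text
time: 11.05
position: [0.5415, 0.0443, 0.0517]
tool_rot: [-0.001, -0.707, 0.707, 0.001]
ft_force: [0.2, 0.1, -0.7]
grip_width: 0.0186
```

```bash
python3 - <<'E'
from h import *
go((.5393,.0433,.051,90))
E
```

```text
t 11.05 pos [0.5415 0.0443 0.0517] yaw -90.2 q6 1.45 w 18.6 F [ 0.2  0.1 -0.7]
 -> [2. 1. 1.] [-0.  -0.2 -0. ]
```

Release gently and rise.

>>> drive_tool([
  [0, 1, 0, 0, 0, 0, 8],
  [0, 1, 0, 0, 0, 0, 22],
  [0, 1, 0, 0, 0, 0, 30],
  [0, 1, 0, 0, 0, 0, 40],
  [0, -10, 0, 0, 0, 0, 40],
  [0, -40, 0, 0, 0, 0, 40],
  [0, -80, 0, 0, 0, 0, 75],
  [0, -120, 0, 0, 0, 0, 75],
  [0, -130, 0, 0, 0, 0, 75],
  [0, -130, 0, 0, 0, 0, 75],
])

```text
time: 12.05
position: [0.5427, 0.0441, 0.1841]
tool_rot: [-0.003, -0.707, 0.707, -0.001]
ft_force: [-0.3, 0.1, -0.2]
grip_width: 0.0639
```

```bash
python3 - <<'E'
from h import *
go((.3895,-.2727,.18,90),(.3895,-.2727,.055,90))
E
```

```text
t 12.05 pos [0.5427 0.0441 0.1841] yaw -90.2 q6 1.45 w 63.9 F [-0.3  0.1 -0.2]
 -> [152.   3. 317.] [-0.  -0.2 -0.3]
 -> [153. 128. 317.] [-0.  -0.2 -0.3]
```

>>> drive_tool([
  [152, 0, 317, 0, 0, 0, 75],
  [152, 0, 317, 0, 0, 0, 75],
  [152, 0, 317, 0, 0, 0, 75],
  [152, 0, 317, 0, 0, 0, 75],
  [152, 0, 317, 0, 0, 0, 75],
  [152, 0, 317, 0, 0, 0, 75],
  [152, 0, 317, 0, 0, 0, 75],
  [152, 0, 317, 0, 0, 0, 75],
  [152, 10, 317, 0, 0, 0, 75],
  [152, 10, 317, 0, 0, 0, 75],
])

```text
time: 13.05
position: [0.3868, -0.2697, 0.1693]
tool_rot: [-0.0, 0.709, -0.705, -0.003]
ft_force: [-0.5, -0.3, -0.3]
grip_width: 0.075
```

```bash
python3 - <<'E'
from h import *
im=camera("top");cv2.imwrite("pics/t2.png",im)
cv2.imwrite("pics/t2c.png",cv2.resize(im[160:300,90:450],None,fx=2.2,fy=2.2,interpolation=cv2.INTER_CUBIC))
go((.3895,-.2727,.18,90),(.3895,-.2727,.055,90))
E
```

```text
t 13.1 pos [ 0.3874 -0.2696  0.1699] yaw -90.1 q6 0.73 w 74.8 F [ 0.3 -0.7  0. ]
 -> [ -2. -10.   3.] [ 0.2 -0.1  0.2]
 -> [ -3. 115.   4.] [ 0.2 -0.1  0.2]
```

View pics/t2c.png

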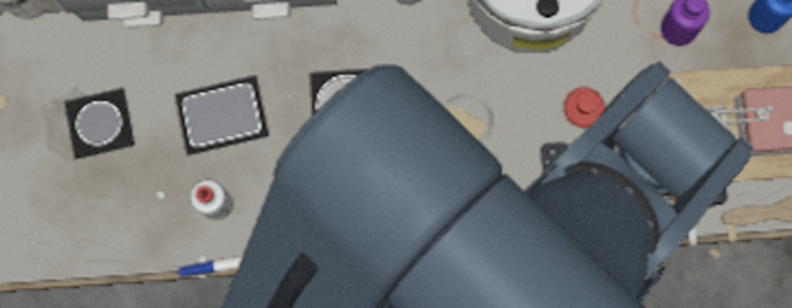

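>>> drive_tool([
  [-3, 0, 4, 0, 0, 0, 80],
  [-3, 30, 4, 0, 0, 0, 80],
  [-3, 60, 4, 0, 0, 0, 80],
  [-3, 90, 4, 0, 0, 0, 80],
  [-3, 113, 4, 0, 0, 0, 80],
  [-3, 113, 4, 0, 0, 0, 80],
  [-3, 113, 4, 0, 0, 0, 60],
], newtons=20)

```text
time: 13.8
position: [0.3917, -0.2756, 0.0586]
tool_rot: [0.001, 0.707, -0.707, -0.001]
ft_force: [-0.8, -0.6, 0.5]
grip_width: 0.0764
```

>>> drive_tool([
  [0, 0, 0, 0, 0, 0, 52],
  [0, 0, 0, 0, 0, 0, 30],
  [0, 0, 0, 0, 0, 0, 30],
  [0, 0, 0, 0, 0, 0, 30],
  [0, 0, 0, 0, 0, 0, 30],
], newtons=20)

```text
time: 14.3
position: [0.3913, -0.2764, 0.0592]
tool_rot: [-0.002, -0.707, 0.707, 0.001]
ft_force: [0.2, 0.8, 5.1]
grip_width: 0.0488
```

```bash
python3 - <<'E'
from h import *
go((.3895,-.2727,.055,90))
E
```

```text
t 14.3 pos [ 0.3913 -0.2764  0.0592] yaw -90.2 q6 0.73 w 48.8 F [0.2 0.8 5.1]
 -> [ 2.  4. -4.] [-0.  -0.2 -0. ]
```

>>> drive_tool([
  [0, -20, 0, 0, 0, 0, 30],
  [0, -55, 0, 0, 0, 0, 30],
  [0, -90, 0, 0, 0, 0, 30],
  [0, -125, 0, 0, 0, 0, 30],
  [0, -150, -20, 0, 0, 0, 30],
  [-8, -155, -55, 0, 0, 0, 30],
  [-16, -155, -95, 0, 0, 0, 30],
  [-26, -155, -135, 0, 0, 0, 30],
  [-35, -155, -175, 0, 0, 0, 30],
  [-44, -155, -215, 0, 0, 0, 30],
])

```text
time: 15.3
position: [0.4357, -0.0598, 0.2135]
tool_rot: [-0.002, -0.707, 0.707, 0.002]
ft_force: [0.7, -0.0, -1.7]
grip_width: 0.0484
```

```bash
python3 - <<'E'
from h import *
im=camera("scene");cv2.imwrite("pics/s5.png",cv2.resize(im[80:330,190:440],None,fx=2.4,fy=2.4))
go((.5394,.3676,.2,90),(.5394,.3676,.067,90))
E
```

```text
t 15.35 pos [ 0.4355 -0.054   0.2134] yaw -90.1 q6 1.19 w 48.5 F [-0.4  3.6 -1.4]
 -> [-103.   16. -422.] [ 0.3 -0.1  0. ]
 -> [-103.  149. -421.] [ 0.3 -0.1  0. ]
```

View pics/s5.png

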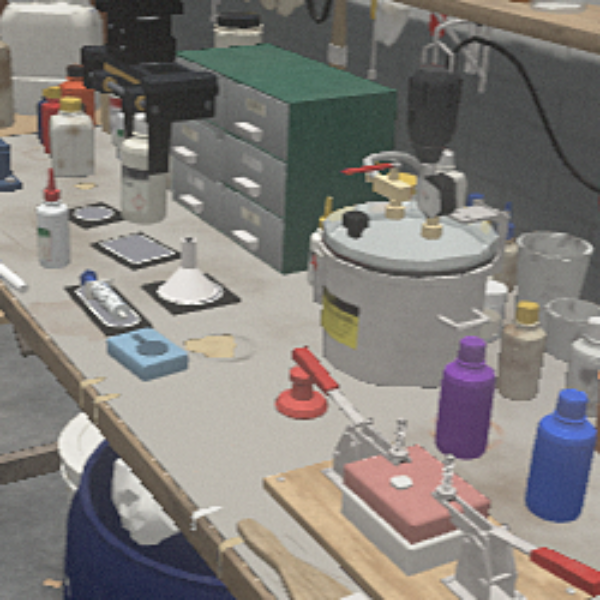

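>>> drive_tool([
  [-10, 0, -40, 0, 0, 0, 30],
  [-20, 0, -80, 0, 0, 0, 30],
  [-30, 0, -120, 0, 0, 0, 30],
  [-40, 0, -160, 0, 0, 0, 30],
  [-50, 0, -200, 0, 0, 0, 30],
  [-60, 0, -240, 0, 0, 0, 30],
  [-70, 0, -280, 0, 0, 0, 30],
  [-80, 0, -320, 0, 0, 0, 30],
  [-90, 0, -360, 0, 0, 0, 30],
  [-98, 0, -390, 0, 0, 0, 30],
])

```text
time: 16.35
position: [0.5355, 0.3303, 0.213]
tool_rot: [0.001, 0.707, -0.707, -0.001]
ft_force: [0.2, 0.7, -0.9]
grip_width: 0.0485
```

>>> drive_tool([
  [-4, 10, -25, 0, 0, 0, 30],
  [-5, 40, -31, 0, 0, 0, 30],
  [-5, 70, -31, 0, 0, 0, 30],
  [-5, 100, -31, 0, 0, 0, 30],
  [-5, 115, -31, 0, 0, 0, 30],
  [-5, 115, -31, 0, 0, 0, 30],
  [-5, 115, -31, 0, 0, 0, 30],
])

```text
time: 17.05
position: [0.5413, 0.3592, 0.099]
tool_rot: [0.002, 0.707, -0.707, -0.001]
ft_force: [0.4, -0.2, -1.2]
grip_width: 0.0485
```

```bash
python3 - <<'E'
from h import *
go((.5394,.3676,.067,90),(.5394,.3676,.0642,90))
E
```

```text
t 17.05 pos [0.5413 0.3592 0.099 ] yaw -90.2 q6 1.99 w 48.5 F [ 0.4 -0.2 -1.2]
 -> [ 2. 32. -8.] [ 0.  -0.2 -0. ]
 -> [ 2. 35. -8.] [ 0.  -0.2 -0. ]
```

>>> drive_tool([
  [2, 8, -8, 0, 0, 0, 30],
  [2, 18, -8, 0, 0, 0, 30],
  [2, 26, -8, 0, 0, 0, 30],
  [2, 32, -8, 0, 0, 0, 30],
  [2, 34, -8, 0, 0, 0, 30],
  [2, 35, -8, 0, 0, 0, 30],
  [2, 35, -8, 0, 0, 0, 30],
])

```text
time: 17.75
position: [0.5388, 0.367, 0.0643]
tool_rot: [-0.001, -0.707, 0.707, 0.001]
ft_force: [-1.4, -0.6, 3.1]
grip_width: 0.0486
```

```bash
python3 - <<'E'
from h import *
go((.5394,.3676,.0642,90))
E
```

```text
t 17.75 pos [0.5388 0.367  0.0643] yaw -90.2 q6 2.0 w 48.6 F [-1.4 -0.6  3.1]
 -> [-1.  0. -1.] [-0.  -0.2 -0. ]
```

Contact felt (3 N); release.

>>> drive_tool([
  [0, 0, 0, 0, 0, 0, 53],
  [0, 0, 0, 0, 0, 0, 60],
  [0, 0, 0, 0, 0, 0, 70],
  [0, 0, 0, 0, 0, 0, 75],
  [0, -20, 0, 0, 0, 0, 75],
  [0, -50, 0, 0, 0, 0, 75],
  [0, -90, 0, 0, 0, 0, 75],
  [0, -130, 0, 0, 0, 0, 75],
  [0, -140, 0, 0, 0, 0, 75],
])

```text
time: 18.65
position: [0.5415, 0.3687, 0.2089]
tool_rot: [0.005, 0.709, -0.706, 0.002]
ft_force: [0.4, 0.1, 0.8]
grip_width: 0.0751
```

```bash
python3 - <<'E'
from h import *
# grip mould 25 mm towards its -y end
a=np.radians(7.0); d=np.array([-np.sin(a),np.cos(a)])
g=np.array([.4123,-.1035])-.025*d; print(g)
go((*g,.15,7),(*g,.008,7))
E
```

```text
[ 0.41534673 -0.12831365]
t 18.65 pos [0.5415 0.3687 0.2089] yaw -90.2 q6 2.0 w 75.1 F [0.4 0.1 0.8]
 -> [125.  56. 498.] [ 0.6 82.8 -0.3]
 -> [126. 198. 498.] [ 0.6 82.8 -0.3]
```

>>> drive_tool([
  [125, 10, 498, 0, -97.2, 0, 78],
  [125, 10, 498, 0, -97.2, 0, 78],
  [125, 10, 498, 0, -97.2, 0, 78],
  [125, 10, 498, 0, -97.2, 0, 78],
  [125, 10, 498, 0, -97.2, 0, 78],
  [125, 10, 498, 0, -97.2, 0, 78],
  [125, 10, 498, 0, -97.2, 0, 78],
  [125, 10, 498, 0, -97.2, 0, 78],
  [125, 10, 498, 0, -97.2, 0, 78],
  [125, 10, 498, 0, -97.2, 0, 78],
])

```text
time: 19.65
position: [0.4275, -0.0704, 0.1943]
tool_rot: [-0.442, 0.553, -0.552, 0.441]
ft_force: [0.9, 0.1, -0.6]
grip_width: 0.0781
```

```bash
python3 - <<'E'
from h import *
go((.4153,-.1283,.12,7))
E
```

```text
t 19.65 pos [ 0.4275 -0.0704  0.1943] yaw -12.7 q6 -0.2 w 78.1 F [ 0.9  0.1 -0.6]
 -> [59. 74.  1.] [  0.  -19.7  -0. ]
```

>>> drive_tool([
  [45, 40, 0, 0, -13, 0, 78],
  [45, 60, 0, 0, -13, 0, 78],
  [45, 60, 0, 0, -13, 0, 78],
  [45, 60, 0, 0, -13, 0, 78],
  [45, 60, 0, 0, -13, 0, 78],
])

```text
time: 20.15
position: [0.419, -0.1123, 0.1356]
tool_rot: [0.5, -0.5, 0.501, -0.5]
ft_force: [-0.3, 0.5, 0.1]
grip_width: 0.0778
```

```bash
python3 - <<'E'
from h import *
im=camera("scene");cv2.imwrite("pics/s6.png",cv2.resize(im[100:300,170:370],None,fx=3,fy=3))
go((.4153,-.1283,.008,7))
E
```

```text
t 20.2 pos [ 0.4192 -0.1123  0.1358] yaw 0.0 q6 -0.52 w 77.9 F [-0.2  0.7 -0.3]
 -> [ 16. 128.  -4.] [-0.1 -7.   0.1]
```

View pics/s6.png

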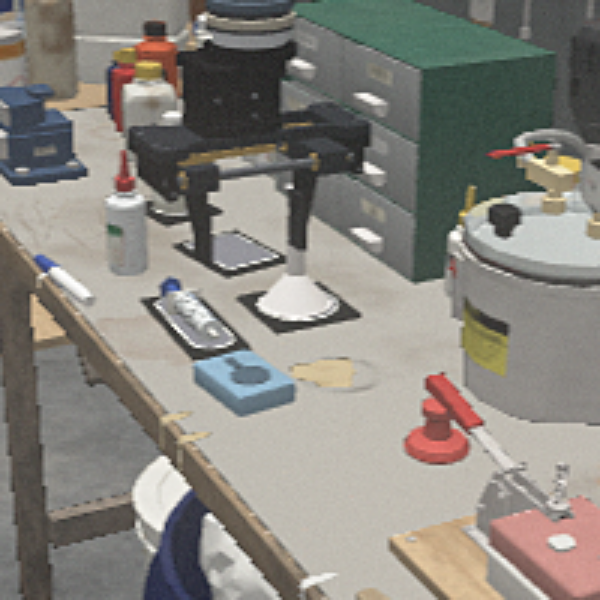

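>>> drive_tool([
  [16, 20, -4, 0, -7, 0, 78],
  [16, 60, -4, 0, -7, 0, 78],
  [16, 95, -4, 0, -7, 0, 78],
  [16, 120, -4, 0, -7, 0, 78],
  [16, 127, -4, 0, -7, 0, 78],
  [16, 127, -4, 0, -7, 0, 65],
  [16, 127, -4, 0, -7, 0, 40],
  [16, 127, -4, 0, -7, 0, 40],
  [16, 127, -4, 0, -7, 0, 40],
  [16, 127, -4, 0, -7, 0, 40],
], newtons=25)

```text
time: 21.2
position: [0.4155, -0.1293, 0.0091]
tool_rot: [-0.529, 0.467, -0.47, 0.53]
ft_force: [1.6, 1.4, 6.9]
grip_width: 0.06
```

```bash
python3 - <<'E'
from h import *
im=camera("top");cv2.imwrite("pics/t3.png",im)
cv2.imwrite("pics/s7.png",cv2.resize(camera("scene")[100:300,170:370],None,fx=3,fy=3))
go((.4153,-.1283,.008,7))
E
```

```text
t 21.3 pos [ 0.4155 -0.1293  0.0091] yaw 7.0 q6 -0.68 w 59.8 F [1.9 2.6 8.3]
 -> [-1.  1. -0.] [-0.2 -0.   0.1]
```

View pics/s7.png

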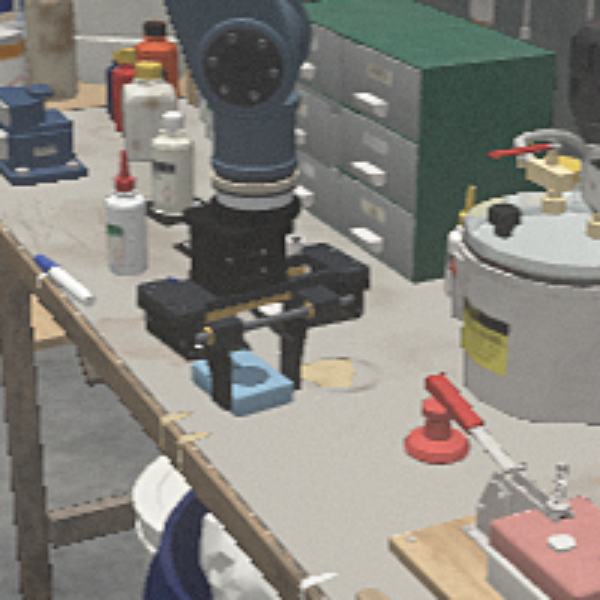

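```bash
python3 - <<'E'
from h import *
from scipy.optimize import least_squares
for n,s,t in [("midL",(270,141),(147.5,164)),("lowL",(269,164.6),(155,168.5)),("lowR",(292,178),(212.5,164.5))]:
    r=least_squares(lambda p:np.r_[proj("scene",p)[0]-s,proj("top",p)[0]-t],[.64,.25,.08]); print(n,r.x.round(3),r.cost.round(1))
# dropper now, in both cams
print(proj("top",[(.419,.207,.135),(.419,.207,0)]))
go((.4155,-.1293,.2,7),(.5455,.1824,.2,9.7),(.5455,.1824,.0151,9.7))
E
```

```text
midL [0.662 0.301 0.107] 5.3
lowL [0.67  0.304 0.019] 0.0
lowR [0.671 0.136 0.025] 0.2
[[182.69053617 246.69171604]
 [192.26635149 253.1623678 ]]
t 21.3 pos [ 0.4155 -0.1293  0.0091] yaw 7.0 q6 -0.68 w 59.8 F [1.9 2.6 8.3]
 -> [   0. -191.    1.] [-0.2 -0.   0.1]
 -> [-293. -191.  167.] [-0.2 -2.7  0.1]
 -> [-294.   -6.  167.] [-0.2 -2.7  0.1]
```

>>> drive_tool([
  [0, -15, 0, 0, 0, 0, 40],
  [0, -45, 0, 0, 0, 0, 40],
  [0, -80, 0, 0, 0, 0, 40],
  [0, -115, 0, 0, 0, 0, 40],
  [-15, -145, 8, 0, 0, 0, 40],
  [-45, -165, 25, 0, 0, 0, 40],
  [-80, -170, 45, 0, -1, 0, 40],
  [-115, -170, 65, 0, -1, 0, 40],
  [-150, -170, 85, 0, -1, 0, 40],
  [-185, -170, 105, 0, -2, 0, 40],
])

```text
time: 22.3
position: [0.4959, 0.0691, 0.1784]
tool_rot: [0.538, -0.459, 0.459, -0.538]
ft_force: [0.2, -0.5, -0.7]
grip_width: 0.0593
```

>>> drive_tool([
  [-35, 0, 20, 0, 0, 0, 40],
  [-70, 0, 40, 0, -0.5, 0, 40],
  [-98, 0, 56, 0, -0.7, 0, 40],
  [-109, 0, 62, 0, -0.7, 0, 40],
  [-109, 20, 62, 0, -0.7, 0, 40],
  [-109, 40, 62, 0, -0.7, 0, 40],
  [-109, 40, 62, 0, -0.7, 0, 40],
])

```text
time: 23.0
position: [0.5373, 0.184, 0.1355]
tool_rot: [0.542, -0.458, 0.454, -0.538]
ft_force: [-1.1, 0.1, -0.7]
grip_width: 0.0596
```

```bash
python3 - <<'E'
from h import *
cv2.imwrite("pics/s8.png",cv2.resize(camera("scene")[80:280,170:370],None,fx=3,fy=3))
go((.5455,.1824,.0151,9.7))
E
```

```text
t 23.05 pos [0.5385 0.1841 0.1368] yaw 9.7 q6 -0.04 w 60.0 F [-0.1  0.2 -0.8]
 -> [  3. 122.   7.] [ 0.3 -0.   0. ]
```

View pics/s8.png

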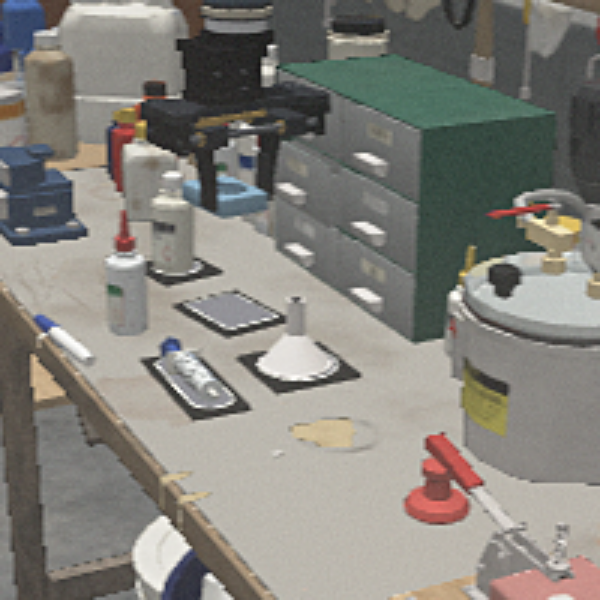

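>>> drive_tool([
  [3, 20, 7, 0, 0, 0, 40],
  [3, 40, 7, 0, 0, 0, 40],
  [3, 60, 7, 0, 0, 0, 40],
  [3, 75, 7, 0, 0, 0, 40],
  [3, 85, 7, 0, 0, 0, 40],
  [3, 95, 7, 0, 0, 0, 40],
  [3, 102, 7, 0, 0, 0, 40],
  [3, 108, 7, 0, 0, 0, 40],
  [3, 108, 7, 0, 0, 0, 40],
])

```text
time: 23.95
position: [0.5474, 0.183, 0.0293]
tool_rot: [0.541, -0.456, 0.456, -0.54]
ft_force: [-0.9, -0.8, -1.8]
grip_width: 0.0597
```

```bash
python3 - <<'E'
from h import *
go((.5455,.1824,.0151,9.7))
E
```

```text
t 23.95 pos [0.5474 0.183  0.0293] yaw 9.7 q6 -0.04 w 59.7 F [-0.9 -0.8 -1.8]
 -> [ 0. 14. -2.] [ 0.1 -0.  -0. ]
```

>>> drive_tool([
  [0, 6, -3, 0, 0, 0, 40],
  [0, 11, -3, 0, 0, 0, 40],
  [0, 14, -3, 0, 0, 0, 40],
  [0, 15, -3, 0, 0, 0, 40],
  [0, 15, -3, 0, 0, 0, 40],
])

```text
time: 24.45
position: [0.5447, 0.1826, 0.0146]
tool_rot: [0.54, -0.456, 0.456, -0.54]
ft_force: [-0.3, 0.6, -0.3]
grip_width: 0.06
```

```bash
python3 - <<'E'
from h import *
go((.5455,.1824,.0141,9.7))
E
```

```text
t 24.45 pos [0.5447 0.1826 0.0146] yaw 9.7 q6 -0.04 w 60.0 F [-0.3  0.6 -0.3]
 -> [0. 1. 1.] [ 0. -0. -0.]
```

Release, rise, and retreat clear of the top view.

>>> drive_tool([
  [0, 1, 0, 0, 0, 0, 40],
  [0, 1, 0, 0, 0, 0, 63],
  [0, 1, 0, 0, 0, 0, 70],
  [0, 1, 0, 0, 0, 0, 74],
  [0, -15, 0, 0, 0, 0, 74],
  [0, -50, 0, 0, 0, 0, 74],
  [0, -90, 0, 0, 0, 0, 74],
  [0, -130, 0, 0, 0, 0, 74],
  [0, -170, 0, 0, 0, 0, 74],
  [0, -210, 0, 0, 0, 0, 74],
])

```text
time: 25.45
position: [0.5444, 0.1826, 0.2265]
tool_rot: [-0.54, 0.456, -0.456, 0.54]
ft_force: [1.4, 1.3, -0.6]
grip_width: 0.0738
```

```bash
python3 - <<'E'
from h import *
go((.48,-.25,.25,-30),(.3,-.45,.25,-50))
E
```

```text
t 25.45 pos [0.5444 0.1826 0.2265] yaw 9.7 q6 -0.04 w 73.8 F [ 1.4  1.3 -0.6]
 -> [ 416.  -24. -136.] [-0.  39.7 -0. ]
 -> [ 582.  -24. -347.] [-0.  59.7 -0. ]
```

>>> drive_tool([
  [582, -24, -347, 0, 59.7, 0, 74],
  [582, -24, -347, 0, 59.7, 0, 74],
  [582, -24, -347, 0, 59.7, 0, 74],
  [582, -24, -347, 0, 59.7, 0, 74],
  [582, -24, -347, 0, 59.7, 0, 74],
  [582, -24, -347, 0, 59.7, 0, 74],
  [582, -24, -347, 0, 59.7, 0, 74],
  [582, -24, -347, 0, 59.7, 0, 74],
  [582, -24, -347, 0, 59.7, 0, 74],
  [582, -24, -347, 0, 59.7, 0, 74],
])

```text
time: 26.45
position: [0.3636, -0.2852, 0.2428]
tool_rot: [0.242, -0.664, 0.665, -0.242]
ft_force: [1.0, 1.0, -0.6]
grip_width: 0.0742
```

>>> drive_tool([
  [60, 0, 0, 0, 0, 0, 74],
  [130, 0, 0, 0, 0, 0, 74],
  [130, 0, 0, 0, 0, 0, 74],
  [130, 0, 0, 0, 0, 0, 74],
  [130, 0, 0, 0, 0, 0, 74],
  [130, 0, 0, 0, 0, 0, 74],
])

```text
time: 27.05
position: [0.2656, -0.3662, 0.2425]
tool_rot: [-0.242, 0.665, -0.664, 0.242]
ft_force: [0.2, 0.8, 0.4]
grip_width: 0.0741
```

```bash
python3 - <<'E'
from h import *
t=camera("top");cv2.imwrite("pics/t4.png",t); cv2.imwrite("pics/s9.png",camera("scene"))
for n,(c,z,yaw,hx,hy) in dict(bottle=((.5376,.3676),.12,0,0,0),funnel=((.5393,.0433),.005,0,0,0),mould=((.5375,.208),.027,9.7,30,42.5),syringe=((.4282,.0488),.017,-1.8,18,64)).items():
    im=ortho("top",t,z,*c,half=90)
    if hx: b=cv2.boxPoints(((180,180),(4*hy,4*hx),-yaw)); cv2.polylines(im,[b.astype(int)],True,(0,255,255),1)
    else: cv2.circle(im,(180,180),{"bottle":25,"funnel":74}[n],(0,255,255),1)
    cv2.drawMarker(im,(180,180),(0,0,255),0,12,1); globals().setdefault("T",[]).append(cv2.resize(im,(300,300)))
cv2.imwrite("pics/fin.png",np.vstack([np.hstack(T[:2]),np.hstack(T[2:])]))
go()
for n,z in (("casting",0),("dropper",0),("funnel",.005),("oil_bottle",.005),("mould_half",.005),("syringe",.005)): print(n,[(ray("top",d["location"],z)[0].round(3)[:2],round(d["conf"],2)) for d in mark_of("top",n)[:2]])
E
```

```text
t 27.15 pos [ 0.2659 -0.366   0.2425] yaw -49.9 q6 -0.32 w 73.9 F [ 0.3 -0.4  0.3]
casting [(array([ 0.514, -0.264]), 0.53), (array([0.529, 0.048]), 0.34)]
dropper [(array([0.42, 0.22]), 0.51)]
funnel [(array([0.542, 0.049]), 0.64)]
oil_bottle [(array([ 0.598, -0.405]), 0.89), (array([ 0.627, -0.523]), 0.88)]
mould_half [(array([0.537, 0.207]), 0.76)]
syringe [(array([0.42, 0.05]), 0.56)]
```

View pics/fin.png

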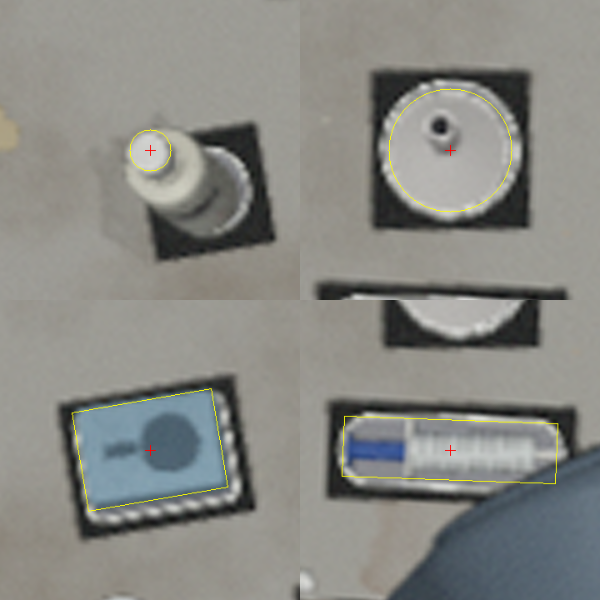

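```bash
python3 - <<'E'
from h import *
a,b=cv2.imread("pics/top0.png"),cv2.imread("pics/t4.png")
for n,s in dict(dropper=np.s_[235:265,170:205],casting=np.s_[195:222,342:368]).items():
    print(n,cv2.phaseCorrelate(*[np.float64(cv2.cvtColor(i[s],6)) for i in(a,b)]))
hand_in()
E
```

```text
dropper ((0.050204721430123556, 0.2200095527766468), 0.9344721662977821)
casting ((0.6773122167871648, 0.5879762428766853), 0.9421593817267453)
the job is handed in; nothing more can be done
```

All four things are on their matching mats, and I handed the job in with about 27 s on the robot's clock. The hand-in reports no verdict.

| Thing | Mat | Last check (top camera, hand clear of the bench) |
|---|---|---|
| Oil bottle (beige) | Small round | Standing, cap within about 2 mm of the outline's centre |
| Funnel | Large round | Standing, rim even inside the outline |
| Mould half | Oblong | Lies within about 3 mm and lined up with the outline |
| Syringe | Strip | Centred and lined up; part of the nozzle end was hidden behind the arm |

- **Bystanders:** comparing the first and last top pictures, the dropper bottle shifted about 0.2 px and the casting about 0.9 px. At about 2.8 mm per pixel that is up to about 2.5 mm for the casting. The arm never worked near the casting, so that is more likely lighting or shadow than movement.
- **Disagreements:** in the last pictures the detector did not report the placed beige bottle; its two best hits were the blue and purple look-alikes. It also put the dropper bottle about 13 mm off, and the picture comparison contradicts that. I relied on the overlays instead.

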